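# Close the ampoule carrier: lay the lid down, retake it by its rib, press it home

## Robot

A 6-joint arm with a two-finger parallel gripper is mounted at the origin on the work surface. World frame = base frame: x ahead of the robot, y to its left, z up, the work surface at z = 0. Lengths are in m, angles in degrees, forces in N, time in s.
With the tool pointing down it reaches from about 0.4 to 0.825 m from the base axis. Payload 7 kg.
Tool frame: the origin (TCP) lies midway between the tips of the shut fingers; the grasp point (between the pads) lies 19 mm behind it (ctrl.hold_point_z is the distance from the TCP to the grasp point, in m); z points along the fingers, x is the direction in which the jaws open and shut, and the axes are right-handed (so a half turn about z gives the same grasp; the last joint's range is limited). The gripper opens to 88 mm and grips with 3 to 60 N. Pads are 19 mm wide; open, the fingers measure 130 mm over their backs; the gripper's body (78 mm by 193 mm) begins 47 mm behind the grasp point.
Start: joints at [86.637, 20.546, 0.682, 0, -70.136, -16.507], TCP at [0.229, 0.635, 0.227] pointing down, gripper open.
Joint ranges: [-176.03, 176.03], [-82.01, 121.73], [-58.28, 71.71], [-173.87, 95.51], [-174.79, -0.11], [-173.66, 173.66]. Speed limits (degrees/s): [136.94, 136.94, 172.46, 180, 180, 180].

## Interface

Orientations are given as [roll, pitch, yaw] about the fixed x, y, z axes, in that order (R = Rz(yaw) Ry(pitch) Rx(roll)).
In Python, from plant import ctrl gives the robot as it stands.
- The arm moves only by the tool apply_moves, never from a script. Its argument "motion" is a list of rows, each a list of 2 entries, a list of its own where there are three numbers: the shift along the world's x, y, z in cm, then the turn about the world's z in degrees. In form: [[[tx, ty, tz], roll], ...]. A call has 1 to 10 rows; each row is the pose to reach, as a shift and turn from the pose commanded when the call began; what a row does not reach only later rows make up. A row lasts 1/10 s, in which the tool goes at most 50 mm and 8.59 degrees, less where a joint would pass 70% of its speed; a pose out of reach is approached as far as the arm can. A call with a gripper value outside its range is refused whole. "hand" is the finger opening in cm, from 0 to 8.76, set as the call begins (left out, the last holds). The fingers move at their own pace and stop on an object; the grip force is fixed at half the most. Time passes only in rows, so rows that repeat a pose let the fingers close. It gives the time, the measured TCP pose, the force and the opening at its end, in the units of the state.
- ctrl.get_obs(): the state, without advancing time (a new reading comes with each control period).
- ctrl.snapshot(name): name is "scene" or "top"; returns (picture, depth): 400x640x3 uint8, blue, green, red; 400x640 float32, m along the optical axis (not along the pixel's ray), 0 where there is no reading.
- ctrl.camera_model(name): a dict with "fx", "fy", "cx", "cy" (pixels), "cam_to_world" (4x4, takes a point from camera to world coordinates). Camera axes: x right, y down, z forward; pixel columns grow to the right and rows downward; lengths in m; the calibration is good to about 2 mm. A picture is of the moment at which its call begins. camera_model takes no time and is no camera call.
- ctrl.close_job(): hands the job in, once; it reports no verdict.
The state is a dict: "clock": time; "joint_pos": joint angles; "qvel": joint speeds; "tau": joint torques, N m; "tool_pos": TCP position; "orientation": TCP orientation; "force": force on the tool from outside, world axes, zero at the start; "moment": the same for the moment, N m; "opening": finger opening in m.
Only numpy, scipy, OpenCV 4.12 (cv2) and the standard library are available. Lean on these libraries where they do the work, as an engineer would, in place of code of your own. Each camera call takes 0.05 s, during which the arm holds its last target.

## Task

The ampoule carrier stands open. Of the two lids that stand on end in holders, take the longer one, lay it flat on the rubber mat with its rib up and let go; then take it by the rib, set it in the carrier's mouth and press both its ends down past the spring catches until it sits fully home and level. Press firmly but do not ram it, leave the shorter lid and all the other things where they are.

Things in the scene. Friction and masses are not known exactly. Their poses are not given: they have to be found in the camera images.
- lid_mid (a point): Centre (17 mm above the underside) of the longer lid, the carrier's own. Grey plastic plate 104 long (own x), 60 wide (y), 8 thick, a rib on its top; z runs from plate to rib. Same when turned half round z; 0.08 to 0.17 kg. At the start it stands on end in holder_a: x upright, upper end 110 mm above the table, rib pointing level, away from the robot, within 25 deg of straight ahead (sagging up to 5 deg).
- lid_rib (a point): Centre of the top of the longer lid's grip rib: 56 mm long (lid's x), 14 mm wide (y), standing 26 mm above the plate, in the middle of it, same grey plastic. This point is 34 mm above the lid's underside.
- short_lid_mid (a point): The same of the shorter lid, which is of no use here: plate 80 x 60 x 8 mm, rib 36 mm long, upper end 86 mm above the table. It stands in holder_b: leave it.
- holder_a: Fixed aluminium holder, 60 x 74 mm foot, 26 mm high, origin under its centre. The lowest 20 mm of the longer lid are in its slot (1.6 mm slack); above that the lid is free all round and lifts straight out. Which of the two places is this holder's varies.
- holder_b: The same holder, with the shorter lid.
- mat_top (a point): Centre of the top of a black rubber mat, 170 mm (x) by 140 mm (y), 3 mm thick, fixed flat on the table: the free place to lay the lid down. A lid set there on one short end and let go while it leans at 45 deg falls flat on the side to which it leans.
- carrier_mouth (a point): White fixed ampoule carrier, 160 (own x) by 76 mm. The point: centre of its mouth at the level of the ledge that carries the lid's underside when fully home, 34 mm above the table; z up. The mouth is 108 (x) by 64 mm, walls 21 mm above the ledge, then flared outward 7 mm up as a lead-in. The lid goes in rib up, long side along x, either way round.
- catch_a (a joint): Spring catch in the middle of the mouth's short end on the carrier's +x side: steel wedge nose 13.5 mm above the ledge, 5.5 mm into the mouth at 0 (value: m pushed outward, up to 0.0065). A lid just laid in rests on the two noses, 15 to 19 mm too high. An end pressed with some 7 to 13 N pushes its nose back, slips by and stops hard on the ledge; the nose closes over it.
- catch_b (a joint): The same catch at the -x end. Pressing on the rib's top 22 mm from its middle, towards one end, that end goes at about 10 to 18 N; the ends may go one after the other, the lid tilting meanwhile. Press slowly with a force stop at 20 to 25 N: over 100 N between lid and carrier counts as ramming.
- amber_bottle: Brown glass bottle, 52 mm wide, 110 mm tall, origin under its centre. Bystander.
- tall_bottle: White bottle, 60 mm wide, 140 mm tall. Bystander.
- jar: Brown jar, 48 mm wide, 55 mm tall. Bystander.
- mortar: White bowl, 90 mm wide, 50 mm tall. Bystander.
- carton: Cardboard carton, 50 x 85 x 40 mm high. Bystander.
- beaker: White cup, 64 mm wide, 80 mm tall. Bystander.
- spatula: Spatula lying flat, 170 mm long. Bystander.
Things that resemble listed ones, but are neither listed nor needed, are in the scene too. There is more than one size of the part that bears mat_top; the job needs the smaller.

How it is judged (in metres and radians):
On the way:
1. the longer lid lies flat on the rubber mat, rib up, let go (angle between lid_mid's own z axis and vertical below 0.1 rad and height (world z) of lid_mid between 0.014 and 0.026 m and x of lid_mid in the frame of mat_top between -0.085 and 0.085 m and y of lid_mid in the frame of mat_top between -0.07 and 0.07 m and contact force between the fingers and lid below 0.3 N), for 0.2 s.
At the end, for the whole second after the job is handed in: The longer lid rests in the carrier's mouth, rib up, level within 2 deg, its underside within 2 mm of the ledge, centred within 4 mm and along the carrier within 4.5 deg, at rest and let go; the other lid and the bystanders are where they were (z of lid_mid in the frame of carrier_mouth between 0.014 and 0.019 m and horizontal distance between lid_mid and carrier_mouth below 0.004 m and angle between lid_mid's own z axis and vertical below 0.035 rad and angle between the x axis of lid_mid and the x axis of carrier_mouth, either way round below 0.08 rad and linear speed of lid below 0.01 m/s); the robot touches nothing.
It fails at once if the lid is rammed: pressed against the carrier with more than 100 N (contact force between lid and carrier above 100 N).
It fails at once if the shorter lid is disturbed (moved more than 25 mm) (distance of short_lid_mid from where it was at the start of the episode above 0.025 m).
It fails at once if a bystander is shoved more than 40 mm (distance of any of amber_bottle, tall_bottle, jar, mortar, carton, beaker, spatula from where it was at the start of the episode above 0.04 m).
It also fails if it takes over 70 s, if anything falls off the work surface, if the arm or the gripper's body presses on something with over 40 N, if the wrist force passes 120 N, or if a joint passes its speed limit or range.

## Working session

There is one attempt and no reset: what is moved stays moved. The work goes in short steps, Python scripts to look and compute and a tool call to move; the robot and the scene stay as the last step left them, time stands still between calls to the robot, and variables do not carry over. Pictures are saved under pics/ and viewed, and the job is handed in when it is done.

Besides the shell and the picture viewer there is one more tool, called after "Emit:" as a command line: name --argument value ..., lists and objects as JSON in quotes. apply_moves: Moves the arm, as the interface text tells. Its arguments: {"type":"object","properties":{"motion":{"type":"array"},"hand":{"type":"number"}},"required":["motion"]}

```bash
mkdir -p pics; cat > h.py <<'E'
import numpy as np, cv2
from plant import ctrl
def snap(n,tag):
    p,d=ctrl.snapshot(n); cv2.imwrite(f'pics/{tag}.png',p); np.savez(f'pics/{tag}.npz',p=p,d=d); return p,d
def load(tag):
    z=np.load(f'pics/{tag}.npz'); return z['p'],z['d']
def world(n,d):
    m=ctrl.camera_model(n); T=np.array(m['cam_to_world'])
    v,u=np.mgrid[:d.shape[0],:d.shape[1]]
    P=np.stack([(u-m['cx'])/m['fx']*d,(v-m['cy'])/m['fy']*d,d],-1)
    W=P@T[:3,:3].T+T[:3,3]; W[d==0]=np.nan; return W
def ray(n,u,v,z):
    m=ctrl.camera_model(n); T=np.array(m['cam_to_world'])
    r=T[:3,:3]@np.array([(u-m['cx'])/m['fx'],(v-m['cy'])/m['fy'],1]); o=T[:3,3]
    return o+r*(z-o[2])/r[2]
E
python3 - <<'E'
from h import *
np.set_printoptions(precision=3,suppress=True)
for n in('scene','top'):
    snap(n,n+'0'); m=ctrl.camera_model(n); print(n,m['fx'],m['cx'],m['cy']); print(np.array(m['cam_to_world']))
print(ctrl.get_obs(), ctrl.hold_point_z)
E
```

```text
scene 414.0303768115262 317.94614204790145 203.3875347029306
[[-0.866  0.338 -0.369  0.949]
 [ 0.501  0.594 -0.63   0.766]
 [ 0.006 -0.73  -0.683  0.887]
 [ 0.     0.     0.     1.   ]]
top 519.8087709436622 321.5294876345078 206.31885254040182
[[ 0.004 -0.993  0.117  0.301]
 [-1.    -0.003  0.007  0.01 ]
 [-0.006 -0.117 -0.993  1.647]
 [ 0.     0.     0.     1.   ]]
{'clock': 0.1, 'joint_pos': array([ 86.637,  20.587,   0.641,  -0.015, -70.133, -16.507]), 'qvel': array([ 0.02 , -0.259,  0.05 ,  0.087, -0.049, -0.015]), 'tau': array([ -0.002, -58.417,  29.375,   7.016,   0.01 ,  -0.   ]), 'tool_pos': array([0.229, 0.634, 0.226]), 'orientation': array([-179.991,   -0.08 , -109.875]), 'force': array([ 0.031, -0.134, -0.209]), 'moment': array([-0.008, -0.021, -0.006]), 'opening': 0.08743437731473076} 0.0188
```

View pics/scene0.png

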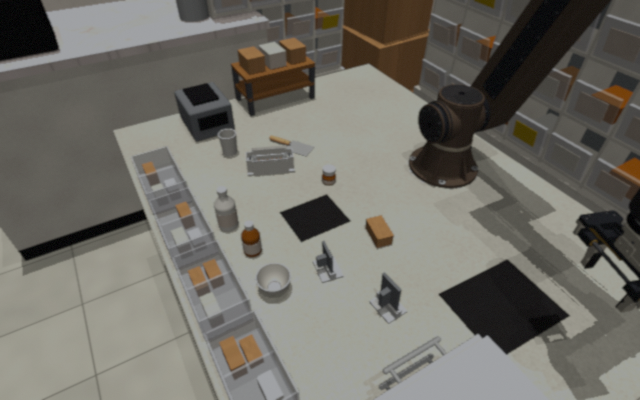

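View pics/top0.png

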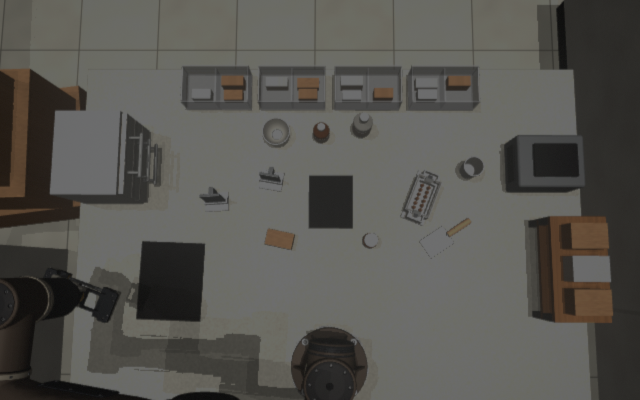

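The smaller black mat is near top pixel (331,202); a larger mat is at (171,281) and isn't the one needed. The lids stand at about top (213,198) and (270,179). The carrier is at (422,197). Next I'll enlarge these and measure.

```bash
python3 - <<'E'
from h import *
np.set_printoptions(precision=4,suppress=True)
p,d=load('top0');W=world('top',d); s,ds=load('scene0');S=world('scene',ds)
print('valid',(d>0).mean(),(ds>0).mean())
a=cv2.convertScaleAbs(cv2.resize(p[160:220,190:290],None,fx=6,fy=6,interpolation=2),alpha=2)
b=cv2.resize(s[230:330,300:420],None,fx=5,fy=5,interpolation=2)
c=cv2.convertScaleAbs(cv2.resize(p[160:235,390:460],None,fx=6,fy=6,interpolation=2),alpha=2)
cv2.imwrite('pics/c1.png',a);cv2.imwrite('pics/c2.png',b);cv2.imwrite('pics/c3.png',c)
for nm,(u,v) in dict(lidL=(213,198),lidR=(270,179),mat=(331,202),carr=(422,197),mort=(276,132),carton=(280,239),big=(171,281),amber=(321,131),tall=(363,125),jar=(371,241),beak=(471,168)).items(): print(nm,ray('top',u,v,0),W[v,u])
# masks of mats
for (u,v),z in (((331,202),.003),((171,281),.003)):
    m=((p.max(2)<30)&(np.abs(np.arange(640)[None]-u)<45)&(np.abs(np.arange(400)[:,None]-v)<50)).astype('u1')
    cs,_=cv2.findContours(m,0,2);k=max(cs,key=cv2.contourArea);r=cv2.minAreaRect(k);
    print('mat',r,[ray('top',*q,z)[:2] for q in cv2.boxPoints(r)],ray('top',*r[0],z))
# points above 30mm in lids region, both views
for nm,X in(('top',W),('scene',S)):
  for cx,cy in ((ray('top',213,198,.05)[:2]),(ray('top',270,179,.05)[:2])):
    sel=(np.abs(X[...,0]-cx)<.06)&(np.abs(X[...,1]-cy)<.06)&(X[...,2]>.035)
    Q=X[sel]; print(nm,len(Q)); 
    if len(Q): print(Q.min(0),Q.max(0),Q.mean(0))
E
```

```text
valid 0.9961484375 0.995859375
lidL [0.5209 0.3689 0.    ] [0.5108 0.3524 0.0758]
lidR [0.583  0.1873 0.    ] [0.5756 0.1826 0.0433]
mat [ 0.5091 -0.0088  0.    ] [ 0.5082 -0.0087  0.007 ]
carr [ 0.526  -0.2994  0.    ] [ 0.5257 -0.2989  0.0023]
mort [0.7377 0.1702 0.    ] [0.7356 0.1694 0.0078]
carton [0.3904 0.1526 0.    ] [0.3884 0.1494 0.0368]
big [0.2573 0.4937 0.    ] [0.2575 0.492  0.0058]
amber [0.7413 0.024  0.    ] [0.7131 0.0232 0.1054]
tall [ 0.7616 -0.1124  0.    ] [ 0.7313 -0.1043  0.1082]
jar [ 0.3851 -0.1356  0.    ] [ 0.3822 -0.1306  0.0554]
beak [ 0.6205 -0.4584  0.    ] [ 0.6195 -0.457   0.005 ]Traceback (most recent call last):
  File "<stdin>", line 13, in <module>
ValueError: max() iterable argument is empty
```

View pics/c1.png

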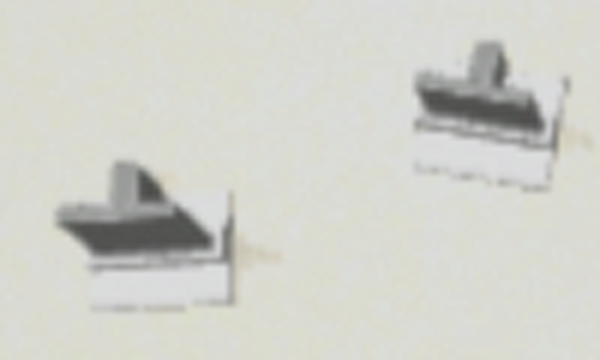

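View pics/c2.png

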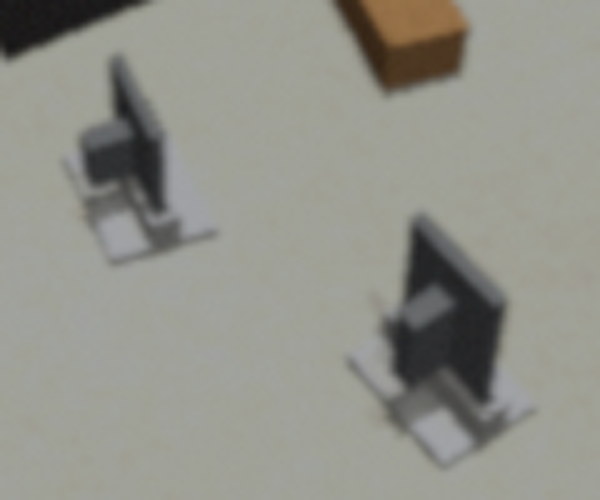

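View pics/c3.png

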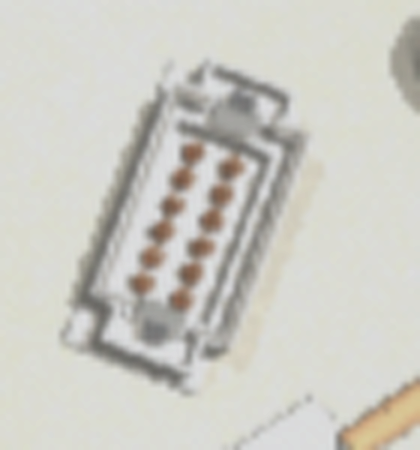

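```bash
python3 - <<'E'
from h import *
np.set_printoptions(precision=4,suppress=True)
p,d=load('top0');W=world('top',d); s,ds=load('scene0');S=world('scene',ds)
for (u,v),z in (((331,202),.003),((171,281),.003)):
    m=((p.max(2)<60)&(np.abs(np.arange(640)[None]-u)<45)&(np.abs(np.arange(400)[:,None]-v)<50)).astype('u1')
    cs,_=cv2.findContours(m,0,2);k=max(cs,key=cv2.contourArea);r=cv2.minAreaRect(k);
    print('mat',r,np.array([ray('top',*q,z)[:2] for q in cv2.boxPoints(r)]).tolist(),ray('top',*r[0],z))
for cx,cy in ((.515,.36),(.58,.185)):
  for nm,X,I in(('top',W,p),('scene',S,s)):
    sel=(np.abs(X[...,0]-cx)<.08)&(np.abs(X[...,1]-cy)<.06)&(X[...,2]>.035)
    Q=X[sel]; vv,uu=np.nonzero(sel); print(nm,len(Q),uu.min(),uu.max(),vv.min(),vv.max()); 
    print(Q.min(0),Q.max(0),Q.mean(0))
    print(np.c_[uu,vv,Q*1000].round(0)[:: max(1,len(Q)//40)].astype(int).tolist())
E
```

```text
mat ((330.5, 201.5), (51.0, 43.0), 90.0) [[0.592559788507141, 0.06192681053307919], [0.5929207970009611, -0.07595271099635154], [0.4290483787890283, -0.07543813578016481], [0.42860634324042524, 0.06085138571145916]] [ 0.5103 -0.0072  0.003 ]
mat ((167.28965759277344, 280.57586669921875), (70.17281341552734, 78.27645874023438), 3.3664605617523193) [[0.1441218261464054, 0.6165312845500582], [0.3872954947661328, 0.6133747633244807], [0.3750256486408502, 0.3907131589519621], [0.13248790689277043, 0.39770932470741444]] [0.2587 0.5045 0.003 ]
top 202 199 225 187 202
[0.5037 0.3233 0.035 ] [0.5443 0.3873 0.1162] [0.5158 0.3552 0.0838]
[[212, 187, 544, 356, 79], [213, 188, 541, 353, 77], [213, 189, 537, 351, 85], [212, 190, 534, 354, 87], [210, 191, 531, 360, 87], [215, 191, 535, 351, 57], [213, 192, 528, 351, 84], [210, 193, 525, 360, 85], [215, 193, 530, 353, 48], [208, 194, 518, 359, 115], [213, 194, 517, 344, 116], [218, 194, 518, 330, 110], [202, 195, 516, 379, 106], [207, 195, 515, 363, 110], [212, 195, 515, 348, 110], [217, 195, 515, 333, 109], [200, 196, 513, 385, 107], [205, 196, 51
[... 3906 characters left out ...]
319, 257, 604, 183, 66], [325, 257, 588, 187, 61], [332, 257, 585, 215, 88], [321, 258, 600, 187, 65], [327, 258, 587, 195, 65], [316, 259, 611, 181, 60], [322, 259, 597, 187, 58], [328, 259, 588, 202, 69], [317, 260, 610, 184, 59], [323, 260, 594, 188, 53], [329, 260, 589, 208, 72], [318, 261, 607, 184, 54], [324, 261, 593, 190, 51], [330, 261, 589, 212, 72], [319, 262, 606, 188, 52], [325, 262, 589, 189, 44], [331, 262, 586, 213, 68], [320, 263, 602, 186, 44], [326, 263, 585, 188, 36], [332, 263, 583, 213, 62], [322, 264, 596, 187, 37], [330, 264, 587, 211, 58], [320, 265, 602, 187, 37], [318, 266, 609, 188, 39], [328, 267, 588, 203, 37], [330, 268, 588, 213, 45], [332, 269, 582, 213, 36]]
```

```bash
python3 - <<'E'
from h import *
np.set_printoptions(precision=4,suppress=True)
p,d=load('top0');W=world('top',d); s,ds=load('scene0');S=world('scene',ds)
def fit(Q,nm):
    for _ in range(3):
        A=np.c_[np.ones(len(Q)),Q[:,1]-.357,Q[:,2]-.07]; c=np.linalg.lstsq(A,Q[:,0],rcond=None)[0]; r=Q[:,0]-A@c; Q=Q[np.abs(r)<2.2*r.std()]
    print(nm,len(Q),c,'yaw n',-np.degrees(np.arctan(c[1])),'tilt',np.degrees(np.arctan(c[2])),r.std(),Q[:,1].min(),Q[:,1].max())
def sel(X,a): return X[(X[...,0]>a[0])&(X[...,0]<a[1])&(X[...,1]>a[2])&(X[...,1]<a[3])&(X[...,2]>a[4])&(X[...,2]<a[5])]
fit(sel(W,(.5,.516,.32,.392,.04,.100)),'back')
fit(sel(S,(.505,.525,.32,.392,.04,.100)),'front')
T=sel(S,(.5,.53,.3,.4,.104,.12)); print('top',T.mean(0),T.min(0),T.max(0))
R=sel(S,(.526,.56,.3,.4,.04,.1));print('rib',R.mean(0),R.min(0),R.max(0),'top70',np.median(R[R[:,2]>.076],0))
R=sel(W,(.526,.56,.3,.4,.074,.1));print('ribtop W',R.mean(0),R.min(0),R.max(0))
# foot edges by rays at z=0.. bright
# carrier
sel=(np.abs(W[...,0]-.525)<.11)&(np.abs(W[...,1]+.3)<.09)&(W[...,2]>.052)
cv2.imwrite('pics/m.png',cv2.resize(sel[150:240,380:470].astype('u1')*255,None,fx=6,fy=6,interpolation=0))
cs,_=cv2.findContours(cv2.morphologyEx(sel.astype('u1'),3,np.ones((5,5))),0,2);k=max(cs,key=cv2.contourArea);r=cv2.minAreaRect(k);print('carr',r,ray('top',*r[0],.06),[ray('top',*q,.06)[:2] for q in cv2.boxPoints(r)], np.nanmedian(W[sel],0))
cv2.imwrite('pics/cs.png',cv2.resize(s[135:190,235:310],None,fx=8,fy=8,interpolation=2))
E
```

```text
back 78 [ 0.5089 -0.0684  0.0632] yaw n 3.913968889557415 tilt 3.6168882414727244 0.0007143687804407653 0.32572985833881346 0.38660342395584635
front 216 [ 0.5167 -0.0742  0.053 ] yaw n 4.241997518610142 tilt 3.032253247487093 0.0011013859999773146 0.3276621904774447 0.3892626167765969
top [0.5163 0.3603 0.1094] [0.5093 0.3294 0.1046] [0.5215 0.3878 0.1128]
rib [0.5368 0.3622 0.069 ] [0.5264 0.3525 0.0401] [0.5439 0.3677 0.0895] top70 [0.5366 0.3613 0.0844]
ribtop W [0.5345 0.3573 0.0842] [0.5274 0.3512 0.076 ] [0.5443 0.3643 0.0944]
carr ((423.0982666015625, 195.96829223632812), (25.567344665527344, 50.87675476074219), 20.772254943847656) [ 0.521  -0.2915  0.06  ] [array([ 0.4613, -0.2262]), array([ 0.6096, -0.2842]), array([ 0.5813, -0.3574]), array([ 0.4336, -0.2988])] [ 0.5226 -0.2951  0.0595]
```

View pics/cs.png

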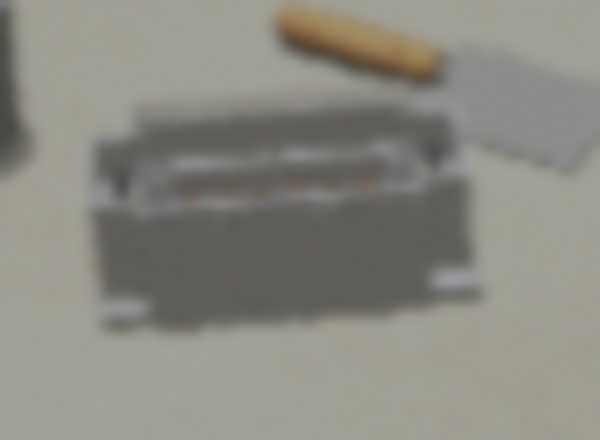

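View pics/m.png

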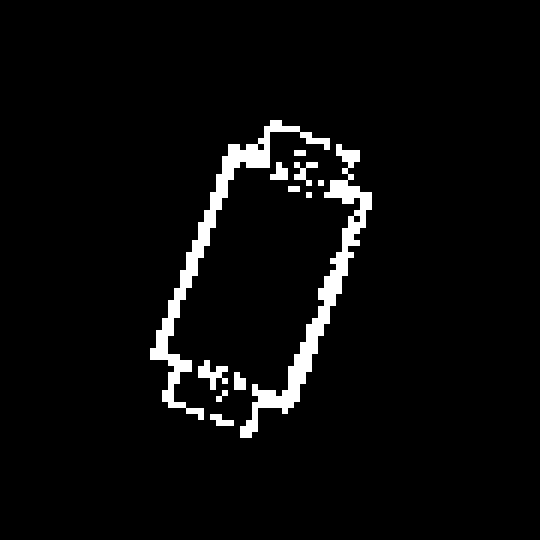

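Two lids stand on end:
- **Top px (213,196), scene (390,290):** the top edge is at about 110 mm, so this is the longer lid, in holder_a.
- **Top px (270,177), scene (326,255):** the top edge is at about 87 mm, so this is the shorter one. I leave it alone.

The enlarged crops confirm both. The small mat measures about 164 x 138 mm at (0.510, -0.007). The carrier is at (0.521, -0.2915), yaw about -21°. I'll grip the longer lid across its 60 mm width, near the top.

Emit:
apply_moves --motion '[[[2.9,-2.8,-0.2],2.4],[[5.7,-5.5,-0.5],4.8],[[8.6,-8.3,-0.8],7.2],[[11.4,-11.1,-1.0],9.6],[[14.3,-13.9,-1.3],12],[[17.1,-16.6,-1.5],14.4],[[20,-19.4,-1.8],16.8],[[22.9,-22.2,-2.1],19.2],[[25.7,-24.9,-2.3],21.6],[[28.5,-27.7,-2.6],24]]' --hand 8.76

```text
clock: 1.1
tool_pos: [0.5153, 0.3565, 0.2003]
orientation: [180.0, -0.0, -85.8]
force: [0.0, 0.6, -0.2]
opening: 0.088
```

Emit:
apply_moves --motion '[[[0,0,0],0],[[0,0,0],0],[[0,0,0],0]]'

```text
clock: 1.4
tool_pos: [0.5141, 0.358, 0.2004]
orientation: [180.0, -0.0, -85.9]
force: [1.0, -0.1, -0.4]
opening: 0.0874
```

Emit:
apply_moves --motion '[[[0,0,-2],0],[[0,0,-4],0],[[0,0,-6],0],[[0,0,-8],0],[[0,0,-10],0],[[0,0,-11.2],0],[[0,0,-12.2],0],[[0,0,-12.2],0]]'

```text
clock: 2.2
tool_pos: [0.5137, 0.3578, 0.0774]
orientation: [179.9, -0.1, -85.8]
force: [-1.3, 0.8, -0.5]
opening: 0.0875
```

Emit:
apply_moves --motion '[[[0,0,0],0],[[0,0,0],0],[[0,0,0],0],[[0,0,0],0],[[0,0,0],0],[[0,0,0],0]]' --hand 0

```text
clock: 2.8
tool_pos: [0.5148, 0.3582, 0.0792]
orientation: [-179.9, 0.0, -85.9]
force: [-0.4, 0.5, 3.2]
opening: 0.0601
```

The opening reads 60 mm, which matches the lid's width. Lifting.

Emit:
apply_moves --motion '[[[0,0,0.7],0],[[0,0,1.5],0],[[0,0,3],0],[[0,0,5],0],[[0,0,7],0],[[0,0,9],0],[[0,0,11],0],[[0,0,12.5],0],[[0,0,12.5],0],[[0,0,12.5],0]]'

```text
clock: 3.8
tool_pos: [0.5141, 0.3576, 0.2034]
orientation: [180.0, 0.0, -85.9]
force: [-0.0, -2.1, -2.3]
opening: 0.0599
```

```bash
python3 - <<'E'
from h import *
for n in('scene','top'): snap(n,n+'1')
s,_=load('scene1');t,_=load('top1')
a=cv2.resize(s[180:330,310:460],(480,480));b=cv2.convertScaleAbs(cv2.resize(t[120:240,150:270],(480,480)),alpha=2)
cv2.imwrite('pics/l1.png',np.hstack([a,b])[:, :800] if 0 else cv2.resize(np.hstack([a,b]),(800,400)))
E
```

```text
(no output)
```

View pics/l1.png

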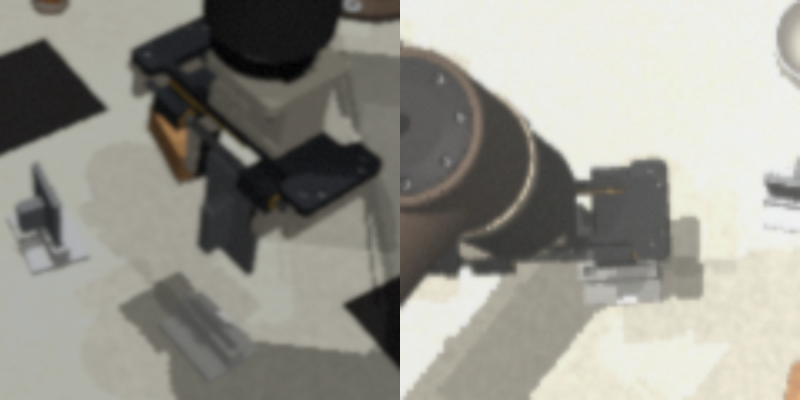

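Emit:
apply_moves --motion '[[[0.3,-2,0],0],[[0.8,-6,0],-1],[[1.3,-10,0],-1.5],[[1.8,-14.5,0],-2],[[2.4,-19,0],-2.5],[[3,-23.5,0],-3],[[3.6,-28,0],-3.5],[[4.2,-32,0],-4],[[4.6,-35,0],-4],[[4.8,-36.5,0],-4]]'

```text
clock: 4.9
tool_pos: [0.5616, -0.0102, 0.2028]
orientation: [179.9, -0.0, -90.0]
force: [0.3, -0.3, -1.4]
opening: 0.06
```

Emit:
apply_moves --motion '[[[0,0,0],0],[[0,0,-2],0],[[0,0,-4],0],[[0,0,-6],0],[[0,0,-8],0],[[0,0,-10],0],[[0,0,-11],0],[[0,0,-11.5],0],[[0,0,-11.5],0],[[0,0,-11.5],0]]'

```text
clock: 5.9
tool_pos: [0.563, -0.0069, 0.0893]
orientation: [-179.9, 0.0, -89.8]
force: [-0.3, -0.1, -2.1]
opening: 0.0598
```

```bash
python3 - <<'E'
from h import *
for n in('scene','top'): snap(n,n+'2')
s,_=load('scene2');t,_=load('top2')
a=cv2.resize(s[130:280,240:390],(480,480));b=cv2.convertScaleAbs(cv2.resize(t[140:260,270:390],(480,480)),alpha=2)
cv2.imwrite('pics/l2.png',cv2.resize(np.hstack([a,b]),(800,400)))
E
```

```text
(no output)
```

View pics/l2.png

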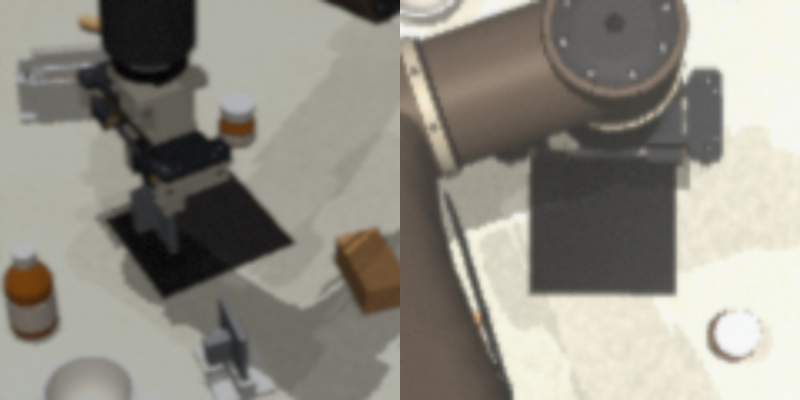

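Emit:
apply_moves --motion '[[[0,0,-0.6],0],[[0,0,-1.0],0],[[0,0,-1.2],0],[[0,0,-1.3],0],[[0,0,-1.4],0],[[0,0,-1.4],0]]'

```text
clock: 6.6
tool_pos: [0.5636, -0.0071, 0.0758]
orientation: [-179.9, -0.0, -89.8]
force: [-0.9, 1.1, 8.4]
opening: 0.0594
```

Emit:
apply_moves --motion '[[[-0.5,0,-0.05],0],[[-1.3,0,-0.1],0],[[-2.1,0,-0.2],0],[[-2.9,0,-0.4],0],[[-3.6,0,-0.6],0],[[-3.6,0,-0.6],0]]'

```text
clock: 7.2
tool_pos: [0.5296, -0.0064, 0.0715]
orientation: [-179.6, 0.1, -89.8]
force: [0.3, 1.9, 14.6]
opening: 0.0594
```

```bash
python3 - <<'E'
from h import *
snap('scene','scene3')
s,_=load('scene3')
cv2.imwrite('pics/l3.png',cv2.resize(s[150:270,250:380],(650,600),interpolation=2))
E
```

```text
(no output)
```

View pics/l3.png

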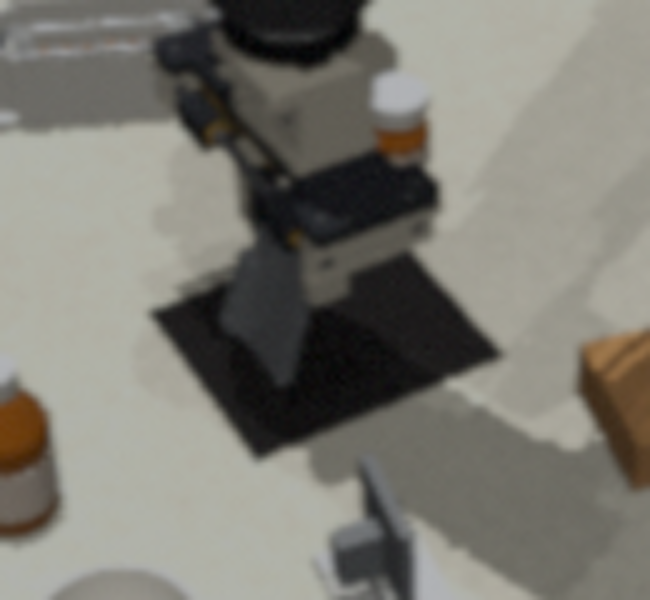

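Emit:
apply_moves --motion '[[[-0.8,0,-0.3],0],[[-1.5,0,-0.7],0],[[-2.1,0,-1.1],0],[[-2.8,0,-1.6],0],[[-3.4,0,-2.2],0],[[-3.9,0,-2.7],0],[[-4.4,0,-3.4],0],[[-4.8,0,-4.0],0],[[-4.8,0,-4.0],0]]'

```text
clock: 8.15
tool_pos: [0.4775, -0.0073, 0.0284]
orientation: [179.9, -0.0, -89.9]
force: [-3.3, 0.4, 4.1]
opening: 0.0596
```

```bash
python3 - <<'E'
from h import *
snap('scene','scene4')
s,_=load('scene4')
cv2.imwrite('pics/l4.png',cv2.resize(s[150:270,250:380],(650,600),interpolation=2))
E
```

```text
(no output)
```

View pics/l4.png

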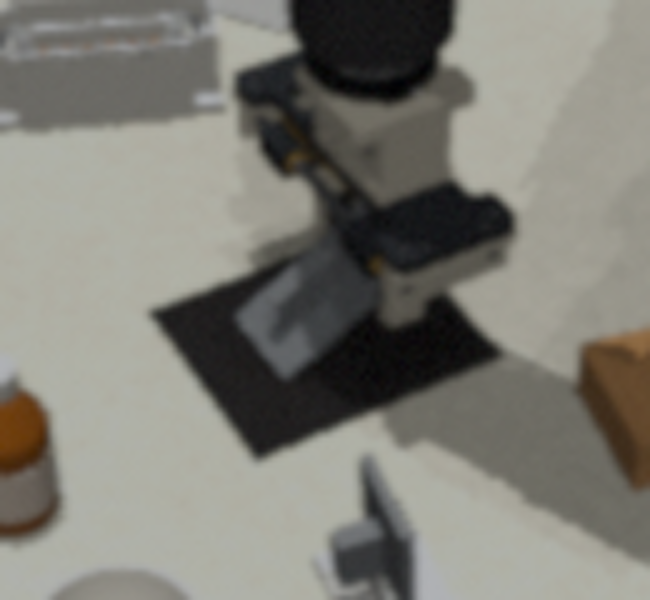

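The lid leans at about 60°, rib up, with its lower edge on the mat. Letting go.

Emit:
apply_moves --motion '[[[0,0,0],0],[[0,0,0],0],[[0,0,0],0],[[0,0,0],0],[[0,0,0],0],[[0,0,0],0],[[0,0,0],0]]' --hand 8.76

```text
clock: 8.9
tool_pos: [0.4785, -0.0072, 0.0286]
orientation: [-180.0, -0.0, -89.9]
force: [0.4, -0.5, 0.2]
opening: 0.0875
```

Emit:
apply_moves --motion '[[[0,0,1.5],0],[[0,0,4],0],[[0,0,7],0],[[0,0,10],0],[[0,4,14],0],[[0,8,17],0],[[0,12,18],0],[[0,16,18],0],[[0,20,18],0],[[0,20,18],0]]'

```text
clock: 9.9
tool_pos: [0.4786, 0.1966, 0.2086]
orientation: [-180.0, 0.0, -89.7]
force: [0.2, -0.2, -0.6]
opening: 0.0876
```

```bash
python3 - <<'E'
from h import *
for n in('scene','top'): snap(n,n+'5')
s,_=load('scene5');t,_=load('top5')
cv2.imwrite('pics/l5.png',cv2.resize(s[150:270,250:380],(650,600),interpolation=2))
cv2.imwrite('pics/t5.png',cv2.convertScaleAbs(t,alpha=1.8))
E
```

```text
(no output)
```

View pics/l5.png

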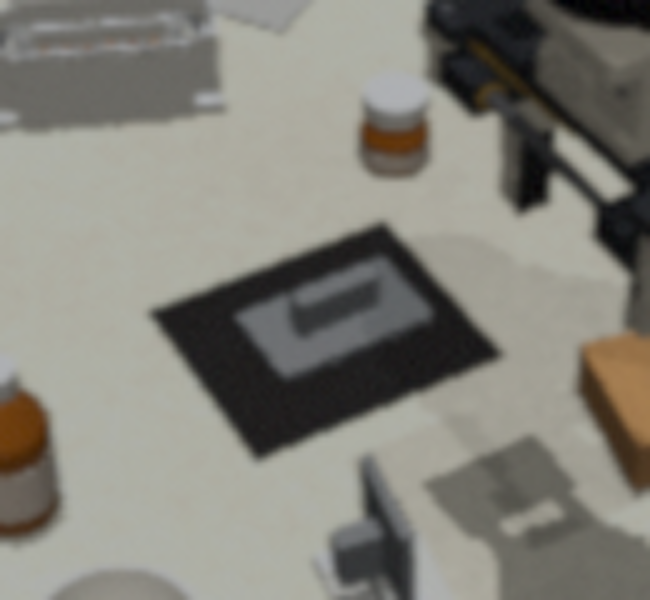

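View pics/t5.png

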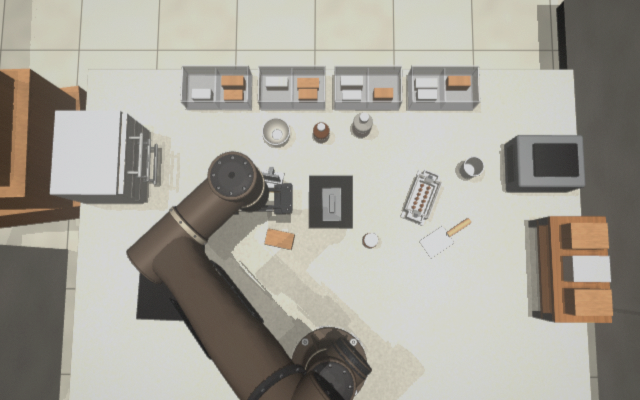

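The lid lies flat on the small mat with its rib up, at top px (332,204). Next I'll measure the lid and refine the carrier's pose.

```bash
python3 - <<'E'
from h import *
np.set_printoptions(precision=4,suppress=True)
from h import *
for n,t in(('top','top5'),('scene','scene5')):
    p,d=load(t);W=world(n,d)
    if n=='top': c=(331,202)
    g=p.max(2).astype(int)
    box=(np.abs(W[...,0]-.508)<.075)&(np.abs(W[...,1]+.007)<.06)
    print(n,'mat',np.percentile(g[box],10),np.percentile(g[box],80))
    thr=(np.percentile(g[box],10)+np.percentile(g[box],85))/2
    box=cv2.morphologyEx(box.astype('u1'),3,np.ones((5,5)))>0
    m=(box&(g>thr)).astype('u1')
    if n=='top':
        cs,_=cv2.findContours(m,0,2);k=max(cs,key=cv2.contourArea);q=np.array([ray(n,*x[0],.011)[:2] for x in k],np.float32)
        r=cv2.minAreaRect(q*1000);print('plate rect',r)
    R=W[box&(W[...,2]>.028)&(W[...,2]<.06)];print('rib pts',len(R),R.mean(0))
    r=cv2.minAreaRect((R[:,:2]*1000).astype(np.float32));print('rib rect',r, 'z',np.median(R[:,2]))
    C=W[(np.abs(W[...,0]-.521)<.11)&(np.abs(W[...,1]+.2915)<.09)&(W[...,2]>.05)&(W[...,2]<.075)]
    r=cv2.minAreaRect((C[:,:2]*1000).astype(np.float32));print('carr',len(C),r,np.median(C[:,2]))
# carrier colour: brown ampoules and dark catches
p,d=load('top0')
cv2.imwrite('pics/cc.png',cv2.convertScaleAbs(cv2.resize(p[165:230,395:450],None,fx=9,fy=9,interpolation=2),alpha=2.2))
p,d=load('top5')
cv2.imwrite('pics/lc.png',cv2.convertScaleAbs(cv2.resize(p[172:232,302:362],None,fx=9,fy=9,interpolation=2),alpha=2.2))
E
```

```text
top mat 38.0 85.0
plate rect ((501.48321533203125, -8.743419647216797), (102.2379379272461, 57.275699615478516), 0.1585116684436798)
rib pts 72 [ 0.4997 -0.0099  0.0374]
rib rect ((499.81097412109375, -9.95918083190918), (54.36756134033203, 9.458148956298828), 0.11793716251850128) z 0.037268545701224065
carr 379 ((522.5056762695312, -291.87060546875), (77.84075927734375, 159.0715789794922), 68.402587890625) 0.05860788584133325
scene mat 29.0 98.0
rib pts 95 [ 0.5035 -0.0063  0.0357]
rib rect ((502.0426940917969, -8.021519660949707), (56.025882720947266, 18.00286865234375), 1.5478016138076782) z 0.036649627939567275
carr 409 ((524.1495361328125, -290.0279541015625), (83.90481567382812, 158.48779296875), 70.49607849121094) 0.0558838612609982
```

View pics/cc.png

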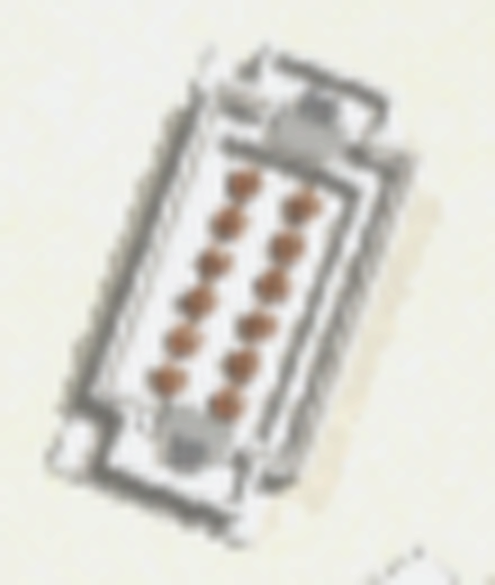

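View pics/lc.png

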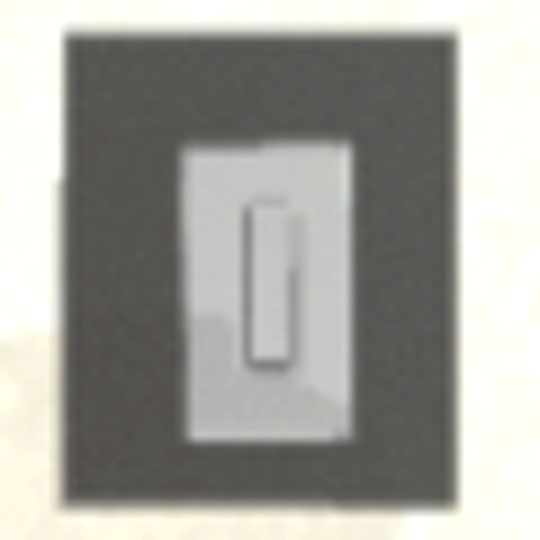

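```bash
python3 - <<'E'
from h import *
np.set_printoptions(precision=4,suppress=True)
for nm,a,b,z in(('nose',(428.9,179.4),(416.1,213.9),.0495),('dark',(430.6,177.0),(415.3,215.2),.058)):
    A=ray('top',*a,z);B=ray('top',*b,z);print(nm,A,B,(A+B)/2,np.degrees(np.arctan2(*(A-B)[1::-1])),np.linalg.norm(A-B))
for z in(.01,.02,.03):print(ray('top',421.1,197.7,z))
a=[np.array(ray('top',*q,.02)) for q in((422,185.4),(428.6,188),(413.7,207.2),(420.1,210))];print(np.degrees(np.arctan2(*((a[0]-a[2])[1::-1]))),np.degrees(np.arctan2(*((a[1]-a[3])[1::-1]))))
# walls outline edge lines from several frames (mask above .05 in top0, top1, top5)
for t in('top0','top1','top5'):
    p,d=load(t);W=world('top',d)
    sel=(np.abs(W[...,0]-.521)<.11)&(np.abs(W[...,1]+.2915)<.09)&(W[...,2]>.05)&(W[...,2]<.075)
    C=W[sel]; c0=np.array([.522,-.2915]);th=np.radians(-21.3)
    e=np.array([np.cos(th),np.sin(th)]);f=np.array([-e[1],e[0]])
    u=(C[:,:2]-c0)@e;v=(C[:,:2]-c0)@f
    for s in(1,-1):
        k=(np.abs(u)<.05)&(v*s>.02); q=np.polyfit(u[k],v[k],1);print(t,'side',s,k.sum(),q[1],np.degrees(np.arctan(q[0])))
    print(' u ext',np.percentile(u,[1,99]),'v',np.percentile(v,[1,99]))
E
```

```text
nose [ 0.5746 -0.3125  0.0495] [ 0.4666 -0.2709  0.0495] [ 0.5206 -0.2917  0.0495] -21.096146624887574 0.11573887679821436
dark [ 0.5806 -0.3162  0.058 ] [ 0.4617 -0.2669  0.058 ] [ 0.5212 -0.2916  0.058 ] -22.537446593264058 0.1288022386688377
[ 0.5224 -0.2946  0.01  ]
[ 0.5211 -0.2927  0.02  ]
[ 0.5197 -0.2909  0.03  ]
-21.52111426776824 -21.878126274807627
top0 side 1 69 0.035575054227280224 -0.31958102939236605
top0 side -1 93 -0.03491021085718648 -0.6621657247899995
 u ext [-0.078   0.0788] v [-0.0389  0.0384]
top1 side 1 69 0.0355409477342115 -0.5257899506082023
top1 side -1 94 -0.03499016386999407 -0.4829406890362936
 u ext [-0.0785  0.0795] v [-0.0386  0.0384]
top5 side 1 68 0.03557434721874482 -0.7252755412615164
top5 side -1 92 -0.035059115785340905 -0.3592946891349985
 u ext [-0.0786  0.0786] v [-0.0387  0.0384]
```

Emit:
apply_moves --motion '[[[0.4,-3,0],0],[[0.8,-7,0],0],[[1.3,-11,0],0],[[1.8,-15,-1],0],[[2.1,-18.5,-3],0],[[2.2,-20.5,-6],0],[[2.2,-20.5,-9],0],[[2.2,-20.5,-12],0],[[2.2,-20.5,-14],0],[[2.2,-20.5,-14],0]]' --hand 6

```text
clock: 11.0
tool_pos: [0.4979, -0.014, 0.0661]
orientation: [179.7, -0.1, -90.0]
force: [0.2, 0.3, 0.5]
opening: 0.0599
```

Emit:
apply_moves --motion '[[[0,0,0],0],[[0,0,-1.5],0],[[0,0,-3],0],[[0,0,-4],0],[[0,0,-4.8],0],[[0,0,-5.4],0],[[0,0,-5.4],0]]'

```text
clock: 11.7
tool_pos: [0.5003, -0.0123, 0.0142]
orientation: [180.0, -0.0, -89.9]
force: [-0.2, -0.5, -0.4]
opening: 0.0598
```

Emit:
apply_moves --motion '[[[0,0.2,0],0],[[0,0.3,0],0],[[0,0.3,0],0]]'

```text
clock: 12.0
tool_pos: [0.5008, -0.0089, 0.015]
orientation: [-180.0, 0.0, -89.9]
force: [-0.7, 0.1, -0.0]
opening: 0.0601
```

```bash
python3 - <<'E'
from h import *
o=ctrl.get_obs();print(o['tool_pos'],o['orientation'])
for n in('scene','top'): snap(n,n+'6')
s,_=load('scene6')
cv2.imwrite('pics/l6.png',cv2.resize(s[150:270,250:380],(650,600),interpolation=2))
o=ctrl.get_obs();print(o['tool_pos'],o['orientation'])
E
```

```text
[ 0.50078425 -0.00892768  0.01497579] [-1.79955583e+02  1.27166117e-02 -8.98511930e+01]
[ 0.50060491 -0.00905758  0.0148364 ] [-1.79972266e+02  8.80106123e-03 -8.98523692e+01]
```

View pics/l6.png

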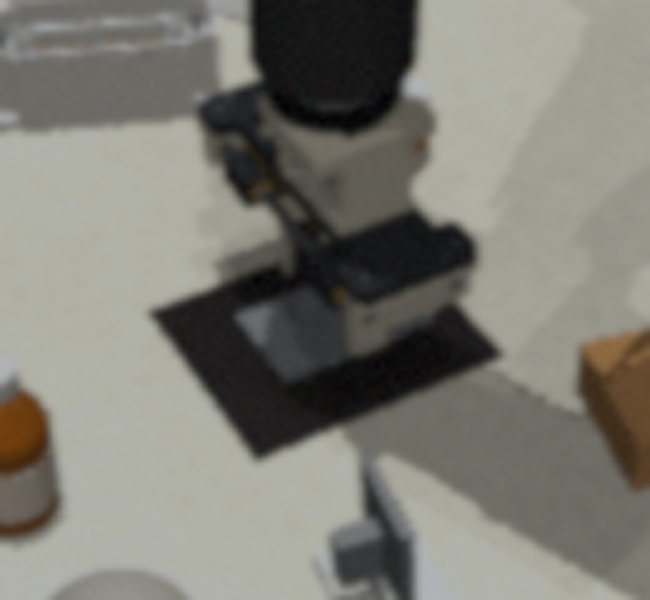

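The gripper straddles the lid, centred on the rib. Closing on the rib.

Emit:
apply_moves --motion '[[[0,0,0],0],[[0,0,0],0],[[0,0,0],0],[[0,0,0],0],[[0,0,0],0],[[0,0,0],0],[[0,0,0],0]]' --hand 0

```text
clock: 12.8
tool_pos: [0.5005, -0.0091, 0.0146]
orientation: [-180.0, 0.0, -89.9]
force: [-0.3, 0.5, -0.3]
opening: 0.0138
```

Emit:
apply_moves --motion '[[[0,0,1],0],[[0,0,3],0],[[0,0,6],0],[[0,0,9],0],[[0,0,12],0],[[0,0,12],0],[[0,0,12],0]]'

```text
clock: 13.5
tool_pos: [0.5005, -0.0091, 0.1355]
orientation: [-179.9, 0.1, -89.9]
force: [0.6, 0.1, -1.5]
opening: 0.0141
```

Emit:
apply_moves --motion '[[[0.2,-2,0],-2],[[0.4,-5.5,0],-4.5],[[0.7,-9,0],-7],[[1.0,-12.5,0],-9.5],[[1.2,-16,0],-12],[[1.4,-19.5,0],-15],[[1.7,-23,0],-18],[[1.9,-26,0],-20],[[2.1,-27.8,0],-21.3],[[2.1,-28.2,0],-21.8]]'

```text
clock: 14.5
tool_pos: [0.5203, -0.2928, 0.1326]
orientation: [179.8, -0.0, -111.9]
force: [-0.4, 0.5, -1.6]
opening: 0.0139
```

Emit:
apply_moves --motion '[[[0,0,0],0],[[0,0,0],0],[[0,0,0],0]]'

```text
clock: 14.8
tool_pos: [0.5213, -0.2903, 0.1344]
orientation: [180.0, 0.0, -111.6]
force: [-0.4, -0.4, -1.4]
opening: 0.0139
```

```bash
python3 - <<'E'
from h import *
for n in('scene','top'): snap(n,n+'7')
s,_=load('scene7');t,_=load('top7')
a=cv2.resize(s[90:210,210:330],(480,480));b=cv2.convertScaleAbs(cv2.resize(t[140:260,360:480],(480,480)),alpha=2)
cv2.imwrite('pics/l7.png',cv2.resize(np.hstack([a,b]),(800,400)))
E
```

```text
(no output)
```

View pics/l7.png

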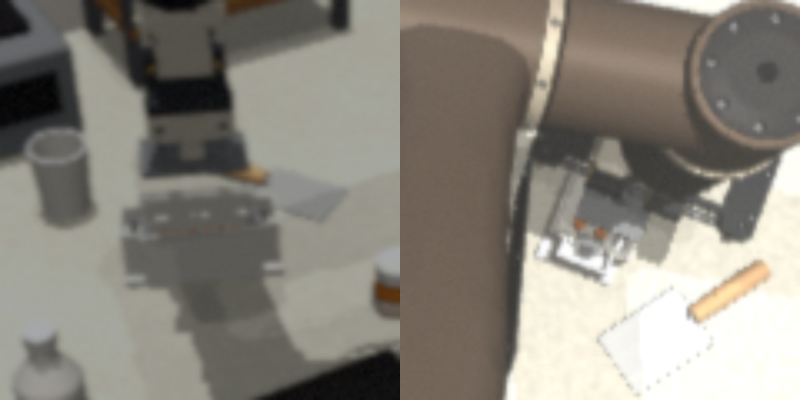

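Emit:
apply_moves --motion '[[[0,-0.1,-1.5],0],[[0,-0.1,-3],0],[[0,-0.1,-4.2],0],[[0,-0.1,-5],0],[[0,-0.1,-5.5],0],[[0,-0.1,-5.5],0],[[0,-0.1,-5.5],0]]'

```text
clock: 15.6
tool_pos: [0.5217, -0.2923, 0.0799]
orientation: [-180.0, -0.0, -111.7]
force: [-0.0, 0.5, -2.3]
opening: 0.0137
```

```bash
python3 - <<'E'
from h import *
o=ctrl.get_obs();print(o['tool_pos'],o['orientation'])
for n in('scene','top'): snap(n,n+'8')
s,_=load('scene8')
cv2.imwrite('pics/l8.png',cv2.resize(s[110:190,225:325],(750,600),interpolation=2))
E
```

```text
[ 0.52173628 -0.29233074  0.07994829] [-1.79970160e+02 -5.62790542e-03 -1.11660914e+02]
```

View pics/l8.png

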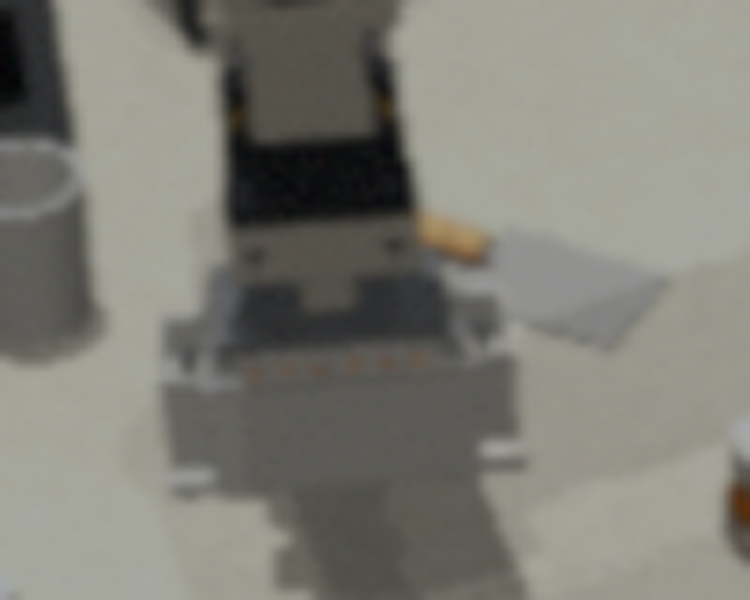

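The lid hangs above the mouth. In the crop it is centred at about px 345, with the carrier at about 342. Lowering gently.

Emit:
apply_moves --motion '[[[0,0.05,-0.3],0],[[0,0.05,-0.6],0],[[0,0.05,-0.9],0],[[0,0.05,-1.1],0],[[0,0.05,-1.1],0]]'

```text
clock: 16.2
tool_pos: [0.5211, -0.2916, 0.0681]
orientation: [180.0, -0.0, -111.7]
force: [-0.6, -0.1, -2.6]
opening: 0.0136
```

Emit:
apply_moves --motion '[[[0,0,-0.1],0],[[0,0,-0.2],0],[[0,0,-0.3],0],[[0,0,-0.3],0]]'

```text
clock: 16.6
tool_pos: [0.5214, -0.2917, 0.0654]
orientation: [180.0, -0.0, -111.7]
force: [0.4, -0.9, -2.0]
opening: 0.0143
```

Emit:
apply_moves --motion '[[[0,0,-0.1],0],[[0,0,-0.2],0],[[0,0,-0.3],0],[[0,0,-0.3],0]]'

```text
clock: 17.0
tool_pos: [0.5214, -0.2917, 0.0625]
orientation: [180.0, -0.0, -111.7]
force: [-0.3, 1.0, -1.1]
opening: 0.0138
```

Emit:
apply_moves --motion '[[[0,0,-0.1],0],[[0,0,-0.2],0],[[0,0,-0.2],0]]'

```text
clock: 17.3
tool_pos: [0.5219, -0.2919, 0.0617]
orientation: [-179.9, -0.0, -111.6]
force: [-1.9, 2.6, 8.3]
opening: 0.0139
```

Contact comes with the underside about 16 mm above the ledge, so the lid rests on the noses. Letting go with a small opening, then rising.

Emit:
apply_moves --motion '[[[0,0,0.1],0],[[0,0,0.1],0],[[0,0,0.1],0],[[0,0,0.1],0]]' --hand 2.4

```text
clock: 17.7
tool_pos: [0.5214, -0.2917, 0.0614]
orientation: [180.0, -0.0, -111.7]
force: [0.7, -0.0, 0.1]
opening: 0.0239
```

Emit:
apply_moves --motion '[[[0,0,1],0],[[0,0,2],0],[[0,0,3.5],0],[[0,0,6],0],[[0,0,9],0],[[0,0,12],0],[[0,4,14],0],[[0,8,14],0],[[0,12,14],0],[[0,15,14],0]]'

```text
clock: 18.7
tool_pos: [0.5214, -0.14, 0.2032]
orientation: [-179.9, 0.1, -111.6]
force: [0.6, -0.7, -0.3]
opening: 0.0239
```

```bash
python3 - <<'E'
from h import *
for n in('scene','top'): snap(n,n+'9')
s,_=load('scene9');t,_=load('top9')
a=cv2.resize(s[120:190,230:320],(450,350),interpolation=2);b=cv2.convertScaleAbs(cv2.resize(t[160:230,390:460],(350,350),interpolation=2),alpha=2)
cv2.imwrite('pics/l9.png',np.hstack([a,b]))
W=world('top',load('top9')[1])
sel=(np.abs(W[...,0]-.521)<.07)&(np.abs(W[...,1]+.2915)<.07)&(W[...,2]>.074)&(W[...,2]<.1)
R=W[sel];print(len(R),R.mean(0),cv2.minAreaRect((R[:,:2]*1000).astype(np.float32)))
A=np.c_[np.ones(len(R)),R[:,0]-R[:,0].mean()];print(np.linalg.lstsq(A,R[:,2],rcond=None)[0])
E
```

```text
93 [ 0.52195412 -0.29331328  0.08496492] ((521.67529296875, -293.51220703125), (15.02789306640625, 56.28303146362305), 66.4810791015625)
[ 0.08496492 -0.02467664]
```

View pics/l9.png

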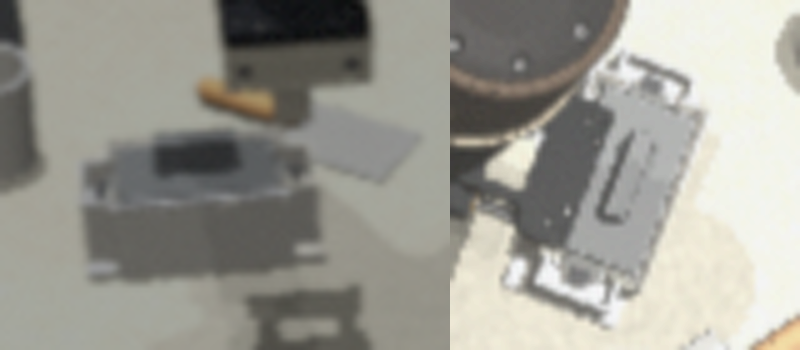

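Emit:
apply_moves --motion '[[[0.5,-4,0],0],[[1,-8,0],0],[[1.5,-12,0],0],[[2,-15,0],0],[[2.1,-16,-2],0],[[2.1,-16,-5],0],[[2.1,-16,-8],0],[[2.1,-16,-10.5],0],[[2.1,-16,-11.2],0],[[2.1,-16,-11.2],0]]' --hand 0

```text
clock: 19.8
tool_pos: [0.5419, -0.3021, 0.0893]
orientation: [179.9, -0.0, -111.7]
force: [-0.7, 0.1, -0.0]
opening: 0.0004
```

Emit:
apply_moves --motion '[[[0,0,-0.2],0],[[0,0,-0.4],0],[[0,0,-0.4],0]]'

```text
clock: 20.1
tool_pos: [0.5429, -0.3018, 0.0865]
orientation: [-179.9, 0.0, -111.7]
force: [0.3, 0.5, -0.1]
opening: 0.0002
```

Emit:
apply_moves --motion '[[[0,0.15,0],0],[[0,0.15,-0.1],0],[[0,0.15,-0.2],0],[[0,0.15,-0.2],0]]'

```text
clock: 20.5
tool_pos: [0.5428, -0.3004, 0.0846]
orientation: [-179.9, -0.0, -111.6]
force: [-1.8, 1.3, 6.7]
opening: 0.0005
```

Emit:
apply_moves --motion '[[[0,0,-0.1],0],[[0,0,-0.2],0],[[0,0,-0.2],0]]'

```text
clock: 20.8
tool_pos: [0.5433, -0.3006, 0.0832]
orientation: [-179.9, -0.0, -111.6]
force: [-1.8, 1.6, 10.2]
opening: 0.0004
```

Emit:
apply_moves --motion '[[[0,0,-0.1],0],[[0,0,-0.2],0],[[0,0,-0.2],0]]'

```text
clock: 21.1
tool_pos: [0.5432, -0.3004, 0.0801]
orientation: [-179.9, 0.0, -111.6]
force: [1.1, -1.3, 2.0]
opening: 0.0005
```

Emit:
apply_moves --motion '[[[0,0,-0.1],0],[[0,0,-0.2],0],[[0,0,-0.2],0]]'

```text
clock: 21.4
tool_pos: [0.5416, -0.2999, 0.0768]
orientation: [179.9, 0.0, -111.7]
force: [0.3, 0.3, -0.1]
opening: 0.0006
```

Emit:
apply_moves --motion '[[[0,0,-0.1],0],[[0,0,-0.2],0],[[0,0,-0.3],0],[[0,0,-0.3],0]]'

```text
clock: 21.8
tool_pos: [0.5421, -0.3002, 0.0747]
orientation: [180.0, -0.0, -111.7]
force: [-1.4, 0.6, 3.4]
opening: 0.0001
```

Emit:
apply_moves --motion '[[[0,0,-0.1],0],[[0,0,-0.2],0],[[0,0,-0.2],0]]'

```text
clock: 22.1
tool_pos: [0.5423, -0.3003, 0.074]
orientation: [-180.0, -0.0, -111.6]
force: [-5.1, 2.1, 13.6]
opening: 0.0002
```

Emit:
apply_moves --motion '[[[0,0,-0.1],0],[[0,0,-0.1],0]]'

```text
clock: 22.3
tool_pos: [0.5423, -0.3004, 0.0738]
orientation: [-180.0, -0.0, -111.6]
force: [-6.6, 3.5, 19.2]
opening: 0.0004
```

Emit:
apply_moves --motion '[[[0,0,1],0],[[0,0,2],0],[[-2,0.8,2.5],0],[[-4.1,1.6,2.5],0],[[-4.1,1.6,2],0],[[-4.1,1.6,1.8],0]]'

```text
clock: 22.9
tool_pos: [0.5016, -0.2842, 0.0898]
orientation: [-180.0, 0.0, -111.7]
force: [1.1, 0.4, -0.4]
opening: 0.0005
```

Now the other end, at about 80 mm expected contact height.

Emit:
apply_moves --motion '[[[0,0,-0.2],0],[[0,0,-0.4],0],[[0,0,-0.6],0],[[0,0,-0.7],0],[[0,0,-0.7],0]]'

```text
clock: 23.4
tool_pos: [0.5014, -0.2842, 0.0822]
orientation: [180.0, -0.0, -111.7]
force: [-0.3, -0.2, -0.1]
opening: 0.0001
```

Emit:
apply_moves --motion '[[[0,0,-0.1],0],[[0,0,-0.2],0],[[0,0,-0.2],0]]'

```text
clock: 23.7
tool_pos: [0.5017, -0.2843, 0.0807]
orientation: [-180.0, -0.0, -111.7]
force: [1.1, 0.2, 0.3]
opening: 0.0003
```

Emit:
apply_moves --motion '[[[0,0,-0.1],0],[[0,0,-0.2],0],[[0,0,-0.2],0]]'

```text
clock: 24.0
tool_pos: [0.5025, -0.2845, 0.0792]
orientation: [-179.9, -0.0, -111.6]
force: [2.7, -1.3, 4.1]
opening: 0.0008
```

Emit:
apply_moves --motion '[[[0,0,-0.1],0],[[0,0,-0.2],0],[[0,0,-0.2],0]]'

```text
clock: 24.3
tool_pos: [0.5027, -0.2847, 0.0778]
orientation: [-179.8, -0.0, -111.6]
force: [0.9, 0.7, 9.5]
opening: 0.0004
```

Emit:
apply_moves --motion '[[[0,0,-0.1],0],[[0,0,-0.2],0],[[0,0,-0.2],0]]'

```text
clock: 24.6
tool_pos: [0.5008, -0.284, 0.0739]
orientation: [179.9, 0.0, -111.7]
force: [0.1, 1.4, -0.2]
opening: 0.0001
```

Emit:
apply_moves --motion '[[[0,0,-0.1],0],[[0,0,-0.2],0],[[0,0,-0.2],0]]'

```text
clock: 24.9
tool_pos: [0.5011, -0.2841, 0.0721]
orientation: [180.0, -0.0, -111.7]
force: [0.2, -1.0, -0.6]
opening: 0.0005
```

Emit:
apply_moves --motion '[[[0,0,-0.1],0],[[0,0,-0.2],0],[[0,0,-0.3],0],[[0,0,-0.3],0]]'

```text
clock: 25.3
tool_pos: [0.5013, -0.2842, 0.0694]
orientation: [180.0, -0.0, -111.7]
force: [-0.1, -0.1, -0.4]
opening: 0.0007
```

Emit:
apply_moves --motion '[[[0,0,-0.1],0],[[0,0,-0.2],0],[[0,0,-0.2],0]]'

```text
clock: 25.6
tool_pos: [0.5016, -0.2842, 0.0683]
orientation: [-180.0, -0.0, -111.6]
force: [-1.8, 1.7, 6.4]
opening: 0.0007
```

Emit:
apply_moves --motion '[[[0,0,-0.1],0],[[0,0,-0.15],0],[[0,0,-0.15],0]]'

```text
clock: 25.9
tool_pos: [0.5016, -0.2843, 0.0682]
orientation: [-179.9, -0.0, -111.6]
force: [-5.1, 5.6, 19.2]
opening: 0.0003
```

Emit:
apply_moves --motion '[[[0,0,0.5],0],[[0,0,0.9],0],[[2,-0.8,0.9],0],[[4.1,-1.6,0.9],0],[[4.1,-1.6,0.6],0],[[4.1,-1.6,0.4],0],[[4.1,-1.6,0.4],0]]'

```text
clock: 26.6
tool_pos: [0.5414, -0.2999, 0.0693]
orientation: [179.9, -0.0, -111.7]
force: [0.4, 0.3, -0.4]
opening: 0.0004
```

Emit:
apply_moves --motion '[[[0,0,-0.1],0],[[0,0,-0.2],0],[[0,0,-0.2],0]]'

```text
clock: 26.9
tool_pos: [0.5422, -0.3001, 0.0684]
orientation: [-180.0, 0.0, -111.7]
force: [-1.0, 1.1, 1.8]
opening: 0.0007
```

Both ends stop hard at a rib-top height of 68 mm, which is 34 mm above the ledge, so the lid is fully home. One firm press here, then withdraw and look.

Emit:
apply_moves --motion '[[[0,0,-0.1],0],[[0,0,-0.2],0],[[0,0,-0.2],0]]'

```text
clock: 27.2
tool_pos: [0.5423, -0.3002, 0.0682]
orientation: [-180.0, -0.0, -111.6]
force: [-5.8, 5.2, 16.9]
opening: 0.0006
```

Emit:
apply_moves --motion '[[[0,0,2],0],[[0,0,5],0],[[0,0,9],0],[[0,0,13],0],[[0,4,14],0],[[0,9,14],0],[[0,14,14],0],[[0,19,14],0],[[0,23,14],0],[[0,25,14],0]]'

```text
clock: 28.2
tool_pos: [0.5422, -0.0474, 0.2064]
orientation: [-180.0, 0.0, -111.5]
force: [0.7, -0.3, 0.3]
opening: 0.0003
```

Emit:
apply_moves --motion '[[[0,2,0],0],[[0,2,0],0],[[0,2,0],0]]'

```text
clock: 28.5
tool_pos: [0.5424, -0.0299, 0.2062]
orientation: [-180.0, 0.0, -111.6]
force: [0.2, 0.6, 0.4]
opening: 0.0006
```

```bash
python3 - <<'E'
from h import *
for n in('scene','top'): snap(n,n+'10')
s,_=load('scene10');t,d=load('top10')
a=cv2.resize(s[120:190,230:320],(450,350),interpolation=2);b=cv2.convertScaleAbs(cv2.resize(t[160:230,390:460],(350,350),interpolation=2),alpha=2)
cv2.imwrite('pics/l10.png',np.hstack([a,b])); cv2.imwrite('pics/t10.png',cv2.convertScaleAbs(t,alpha=1.8))
th=np.radians(-21.7);e=np.array([np.cos(th),np.sin(th)]);f=np.array([-e[1],e[0]])
for n in('top','scene'):
    W=world(n,load(n+'10')[1]);D=W[...,:2]-[.5217,-.2915];u=D@e;v=D@f;z=W[...,2]
    k=(np.abs(u)<.045)&(np.abs(v)<.012)&(z>.06)&(z<.1);R=W[k]
    print(n,'rib',k.sum(),np.median(z[k]),np.polyfit(u[k],z[k],1),cv2.minAreaRect((R[:,:2]*1000).astype(np.float32)))
    k=(np.abs(u)<.045)&(np.abs(v)>.014)&(np.abs(v)<.025)&(z>.02)&(z<.08)
    print(n,'plate',k.sum(),np.median(z[k]),'slope u',np.polyfit(u[k],z[k],1),'slope v',np.polyfit(v[k],z[k],1)[0])
print(ctrl.get_obs()['force'])
E
```

```text
top rib 89 0.06844721354297478 [-0.02111082  0.06865275] ((523.259033203125, -293.8354797363281), (14.42512321472168, 56.5477409362793), 69.10533905029297)
top plate 204 0.04362707670549926 slope u [-0.00646976  0.04355922] slope v -0.004677899928227413
scene rib 77 0.06749056147343202 [-0.01335258  0.06691609] ((524.4052734375, -293.12347412109375), (19.069766998291016, 54.243492126464844), 69.05774688720703)
scene plate 19 0.04327496769054473 slope u [-0.04035005  0.04418457] slope v -0.24115730937320312
[ 1.15389781 -0.36944324 -0.1198946 ]
```

View pics/l10.png

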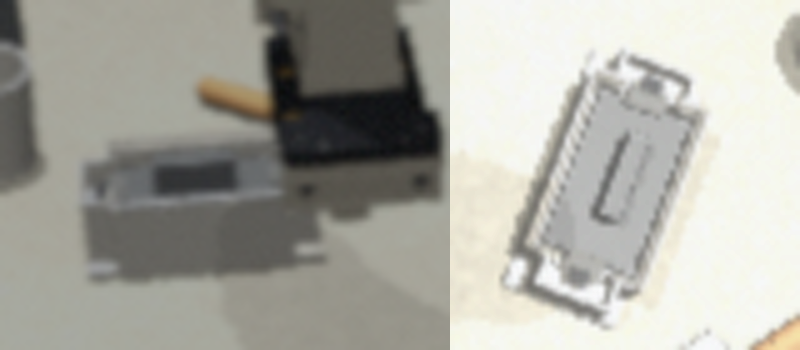

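View pics/t10.png

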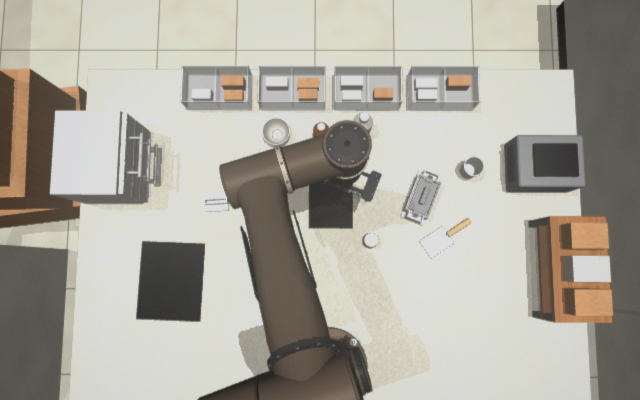

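The lid sits level, with rib top at about 68 mm and the plate slope under 0.5°. Both noses are closed over its ends. One quick look at the rest of the scene before handing in.

```bash
cp pics/scene10.png pics/final.png
```

```text
(no output)
```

View pics/final.png

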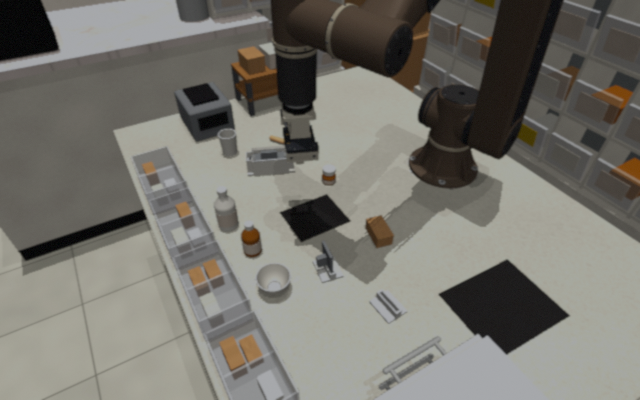

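The short lid (326,258) and the bystanders are where they were; holder_a (388,305) is empty. Handing in.

```bash
python3 -c "
from h import *
print(ctrl.close_job())"
```

```text
the job is handed in; nothing more can be done
None
```

The longer lid is in the carrier's mouth, pressed home and let go, and the job was handed in at about 28.6 s. No verdict was reported.

**What I did:** I gripped the lid across its width and lifted it out of holder_a. I set its lower end on the small mat, leaned it to about 60° and let it fall flat, rib up. I then took it by the rib and set it on the two catch noses. Each end was pressed down separately, with the force reading staying below 20 N.

**Last checks:**
- **Height:** both ends stopped hard with the rib top at 68 mm, which is 34 mm above the ledge. The cameras gave 67.5 to 68.4 mm.
- **Level:** the plate's slope in the top view is under 0.5°, and both noses appear closed over the ends. The rib depth fits read steeper, 0.8 to 1.2°, and the scene view's plate fit was too sparse to use (19 points).
- **Centring and angle:** the rib's depth outline reads 2 to 3 mm off the carrier centre I estimated, within the 4 mm allowed. The same camera's calibration error applies to both, and the mouth's 2 mm clearance limits it. The lid's angle was within about 1° of the carrier.
- **Other things:** by eye, the shorter lid and the bystanders look unmoved in the scene view; I did not measure them again. The arm is clear.

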